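Change the feed over to the tall column

ROBOT

A 6-joint arm with a two-finger parallel gripper is mounted at the origin on the work surface. World frame = base frame: x ahead of the robot, y to its left, z up, the work surface at z = 0. Lengths are in m, angles in rad, forces in N, time in s.
With the tool pointing down it reaches from about 0.275 to 0.825 m from the base axis. Payload 5.2 kg.
Tool frame: the origin (TCP) lies on the centre line of the jaws, within the pads' length; the fingertips stand 14 mm ahead of it and the grasp point (between the pads) lies 5 mm behind it (bot.tcp_to_tips is the distance from the TCP to the fingertips, in m); z points along the fingers, y is the line along which they close (so a half turn about z gives the same grasp; the last joint's range is limited). The gripper opens to 93 mm and grips with 3 to 60 N. Pads are 15 mm wide; open, the fingers measure 128 mm over their backs; the gripper's body (75 mm by 188 mm) begins 65 mm behind the grasp point.
Start: joints at [-1.542, 0.259, 1.535, -0, 1.348, -0.203], TCP at [0.126, -0.535, 0.233] pointing down, gripper open.
Joint ranges: [-3.14, 3.14], [-0.91, 2.08], [0.19, 2.58], [-1.22, 4.36], [0.22, 2.71], [-3.12, 3.12]. Speed limits (rad/s): [2.57, 2.57, 3.14, 3.14, 3.14, 3.14].

INTERFACE

Orientations are given as a unit quaternion [x, y, z, w].
In Python, from station import bot gives the robot as it stands.
- The arm moves only by the tool apply_moves, never from a script. Its argument "commands" is a list of rows, each a list of 3 entries, a list of its own where there are three numbers: the opening, from 0 (shut) to 1 (fully open), then the shift along the tool's x, y, z in mm, then the turn about the tool's z in rad. A call has 1 to 12 rows; each row is the pose to reach, as a shift and turn from the pose commanded when the call began, along the tool's axes at that moment; what a row does not reach only later rows make up. A row lasts 1/12 s, in which the tool goes at most 41.7 mm and 7.16 degrees, less where a joint would pass 70% of its speed; a pose out of reach is approached as far as the arm can. A call with a gripper value outside its range is refused whole. The fingers move at their own pace and stop on an object; "squeeze" is the grip in N (left out, the last holds). Time passes only in rows, so rows that repeat a pose let the fingers close. It gives the time, the measured TCP pose, the force, the opening and the grip force at its end, in the units of the state.
- bot.get_obs(): the state, without advancing time (a new reading comes with each control period).
- bot.snapshot(name): name is "scene" or "top" or "wrist"; returns the picture (480x640x3 uint8, red, green, blue); there is no depth.
- bot.calibration(name): a dict with "fx", "fy", "cx", "cy" (pixels), "dist_coeffs" ([k1, k2, p1, p2, k3] as OpenCV has them; the pictures are not rectified), "origin" and "orientation" of the camera in the world. Camera axes: x right, y down, z forward; pixel columns grow to the right and rows downward; lengths in m; the calibration is good to about 2 mm. A picture is of the moment at which its call begins: read the wrist's pose just before it. calibration takes no time and is no camera call; for the wrist camera it gives the pose at the moment of the call.
- bot.sign_off(): hands the job in; it is judged then, once.
The state is a dict: "t": time; "joints": joint angles; "joint_velocities": joint speeds; "effort": joint torques, N m; "position": TCP position; "ee_rot": TCP orientation; "contact_force": force on the tool from outside, world axes, zero at the start; "wrist_torque": the same for the moment, N m; "gripper_width": finger opening in m; "grip_force": force on a finger pad.
Only numpy, scipy, OpenCV 4.12 (cv2) and the standard library are available. Lean on these libraries where they do the work, as an engineer would, in place of code of your own. Each camera call takes 0.05 s, during which the arm holds its last target. There are 200 camera calls.

TASK

The pump is running and feeds the short slim column, whose valve lever lies in line with its pipe. Change the feed over to the tall slim column with gentle fingertip pushes: first push the lever of the tall column's valve round to its stop so that it lies in line with its pipe (fully open), and only then push the short column's lever round to its stop across its pipe (fully shut), so that the pump always has an open way. Do not squeeze or force the levers, leave the wide column's valve shut, and do not pick up or shift the loose things or knock the columns.

Things in the scene. Friction and masses are not known exactly. Their poses are not given: they have to be found in the camera images.
- skid: fixed aluminium drip plate 340 x 610 x 6 mm with a gear pump at its -y end, a feed header pipe along y at x -75 mm (top 79 mm above the bench) and three valve branches at y -160, 0, +160 mm; which column is on which branch varies. Origin at bench level under the middle valve's stem; x points downstream (header to columns)
- tall_column: the tall slim column (46 mm across its two red end fittings, 32 mm clear body, top 271 mm above the bench), upright, fixed 170 mm downstream of its own valve's stem; a 10 mm steel pipe from that valve rises 50 mm before the column's axis to 311 mm. Origin under its foot, 6 mm above the bench
- tall_stem (a point): point on the vertical axis of the tall column's valve lever, 116 mm above the bench, level with the lever's sleeve; x = downstream along the pipe (its centre 66 mm above the bench), z up. Steel valve body 36 x 32 mm below it, 72 mm long with its ends
- tall_lever (a point): middle of the black sleeve of the tall column's valve lever, 75 mm from the stem axis, 116 mm above the bench. Sleeve 66 mm long (42 to 108 mm from the stem axis), 18 mm wide, 110 to 122 mm above the bench, free air below it down to the pipes; its y axis points outward along the lever
- tall_valve (a joint): angle of the tall column's lever: 0 = shut, at its stop, across the pipe pointing to the skid's +y; grows counter-clockwise seen from above to 1.571 = fully open, at its stop, in line with the pipe pointing upstream (skid's -x). Stays where left; takes 0.32 N m to turn (4 to 5 N at mid-sleeve). Starts shut, 0 to 0.05
- short_column: the short slim column (46 mm across its two red end fittings, 32 mm clear body, top 176 mm above the bench), upright, fixed 170 mm downstream of its own valve's stem; a 10 mm steel pipe from that valve rises 50 mm before the column's axis to 216 mm. Origin under its foot, 6 mm above the bench
- short_stem (a point): point on the vertical axis of the short column's valve lever, 116 mm above the bench, level with the lever's sleeve; x = downstream along the pipe (its centre 66 mm above the bench), z up. Steel valve body 36 x 32 mm below it, 72 mm long with its ends
- short_lever (a point): middle of the black sleeve of the short column's valve lever, 75 mm from the stem axis, 116 mm above the bench. Sleeve 66 mm long (42 to 108 mm from the stem axis), 18 mm wide, 110 to 122 mm above the bench, free air below it down to the pipes; its y axis points outward along the lever
- short_valve (a joint): angle of the short column's lever: 0 = shut, at its stop, across the pipe pointing to the skid's +y; grows counter-clockwise seen from above to 1.571 = fully open, at its stop, in line with the pipe pointing upstream (skid's -x). Stays where left; takes 0.32 N m to turn (4 to 5 N at mid-sleeve). Starts open, 1.52 to 1.57
- wide_column: the wide column (86 mm across its two red end fittings, 72 mm clear body, top 181 mm above the bench), upright, fixed 170 mm downstream of its own valve's stem; a 10 mm steel pipe from that valve rises 70 mm before the column's axis to 221 mm. Origin under its foot, 6 mm above the bench
- wide_stem (a point): point on the vertical axis of the wide column's valve lever, 116 mm above the bench, level with the lever's sleeve; x = downstream along the pipe (its centre 66 mm above the bench), z up. Steel valve body 36 x 32 mm below it, 72 mm long with its ends
- wide_lever (a point): middle of the black sleeve of the wide column's valve lever, 75 mm from the stem axis, 116 mm above the bench. Sleeve 66 mm long (42 to 108 mm from the stem axis), 18 mm wide, 110 to 122 mm above the bench, free air below it down to the pipes; its y axis points outward along the lever
- wide_valve (a joint): angle of the wide column's lever: 0 = shut, at its stop, across the pipe pointing to the skid's +y; grows counter-clockwise seen from above to 1.571 = fully open, at its stop, in line with the pipe pointing upstream (skid's -x). Stays where left; takes 0.32 N m to turn (4 to 5 N at mid-sleeve). Starts shut, 0 to 0.05
- vial: bystander: loose amber vial, 28 mm across, 48 mm high, standing on the skid between two branches; origin at its underside
- spare_fitting: bystander: loose spare red end fitting, 40 mm across, 34 mm high, standing on the skid between two branches; origin at its underside
- spanner: bystander: loose steel spanner, 150 mm long, lying on the skid near its +y edge; origin at its middle, underside
- buffer_bottle: bystander: loose glass bottle, 86 mm across, 175 mm high, on the bench to the left; origin at its underside
- small_bottle: bystander: loose glass bottle, 60 mm across, 120 mm high, on the bench to one side of the skid; origin at its underside
- beaker: bystander: loose glass beaker, 72 mm across, 95 mm high, on the bench to one side of the skid; origin at its underside
- sample_jar: bystander: loose small jar, 52 mm across, 70 mm high, on the bench to the left; origin at its underside

How it is judged:
By the outcome, as a careful person would: the job done as asked, in the order asked, and still so for the second after the job is handed in, with the robot touching nothing.
It also fails if it takes over 58 s, if anything falls off the work surface, if the arm or the gripper's body presses on something with over 40 N, if the wrist force passes 120 N, or if a joint passes its speed limit or range.

## Working session

There is one attempt and no reset: what is moved stays moved. The work goes in short steps, Python scripts to look and compute and a tool call to move; the robot and the scene stay as the last step left them, time stands still between calls to the robot, and variables do not carry over. Pictures are saved under pics/ and viewed, at most 10 in all, crops included, and the job is handed in when it is done.

Besides the shell and the picture viewer there is one more tool, called after "Call:" as a command line: name --argument value ..., lists and objects as JSON in quotes. apply_moves: Moves the arm, as the interface text tells. Its arguments: {"type":"object","properties":{"commands":{"type":"array","items":{"type":"array"}},"squeeze":{"type":"number"}},"required":["commands"]}

```bash
mkdir -p pics
python3 - <<'E'
from station import bot
import cv2
for n in ("scene","top"):
    cv2.imwrite(f"pics/{n}0.png",bot.snapshot(n)[:,:,::-1]); c=bot.calibration(n); print(n,c)
print(bot.get_obs(), bot.tcp_to_tips)
E
```

```text
scene {'fx': 492.97087659156597, 'fy': 492.97087659156597, 'cx': 319.09828839393225, 'cy': 235.55662579533305, 'dist_coeffs': array([-0.11467789,  0.        ,  0.        ,  0.        ,  0.        ]), 'origin': array([1.81623677, 0.11731957, 0.97716356]), 'orientation': array([ 0.60140022,  0.65857951, -0.33837531, -0.30015488])}
top {'fx': 477.4292688292339, 'fy': 477.4292688292339, 'cx': 325.5587954011373, 'cy': 241.8553277462929, 'dist_coeffs': array([0.01409147, 0.        , 0.        , 0.        , 0.        ]), 'origin': array([ 4.50301109e-01, -1.03145180e-04,  1.39612925e+00]), 'orientation': array([-0.69810008,  0.71322326, -0.04218384,  0.04679078])}
{'t': 0.1, 'joints': array([-1.54177800e+00,  2.59279040e-01,  1.53594514e+00,  1.65927072e-05,
        1.34798748e+00, -2.02824519e-01]), 'joint_velocities': array([ 0.00104383,  0.00013039, -0.00398451,  0.00132164,  0.00094792,
        0.00116065]), 'effort': array([ 2.61821646e-03, -4.38207829e+01, -2.84642190e+01,  7.22275651e-02,
        3.62462236e-02, -5.81121822e-05]), 'position': array([ 0.12637633, -0.53482033,  0.23190745]), 'ee_rot': array([ 9.93288519e-01,  1.15660113e-01,  7.83189170e-05, -8.05744399e-04]), 'contact_force': array([ 0.5715563 ,  0.42609618, -0.35341202]), 'wrist_torque': array([ 0.06069947, -0.01072492, -0.00890269]), 'grip_force': 0.0, 'gripper_width': 0.09277075344937588} 0.014
```

View pics/top0.png

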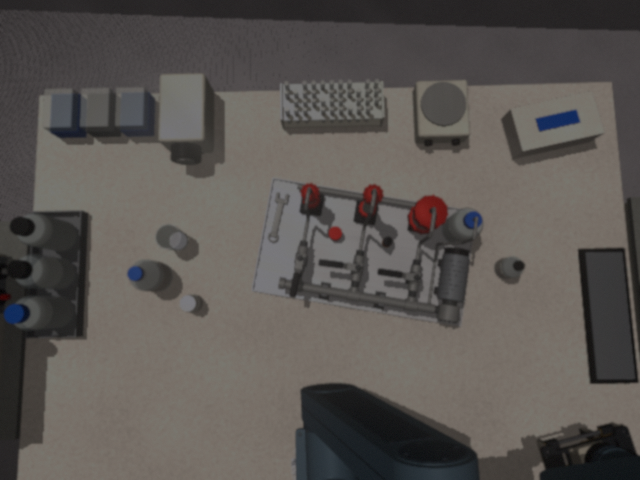

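View pics/scene0.png

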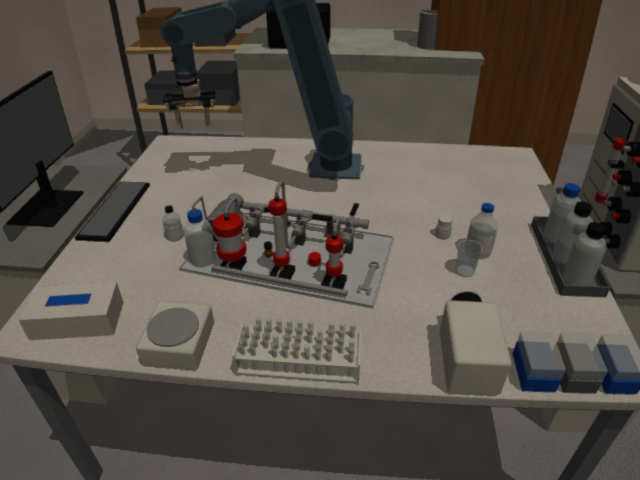

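The top view shows the skid with its pump at right (-y). Short column is on the left branch (lever around (295,282), in line), tall in the middle (lever around (335,265), across), and wide on the right, with the buffer bottle beside it. Next I'll enlarge this.

Run:
```python
import cv2
im=cv2.imread("pics/top0.png")[170:330,245:485]
im=cv2.convertScaleAbs(im,alpha=1.7,beta=15)
cv2.imwrite("pics/crop0.png",cv2.resize(im,None,fx=3.33,fy=3.33,interpolation=cv2.INTER_CUBIC))
```

```text
(no output)
```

View pics/crop0.png

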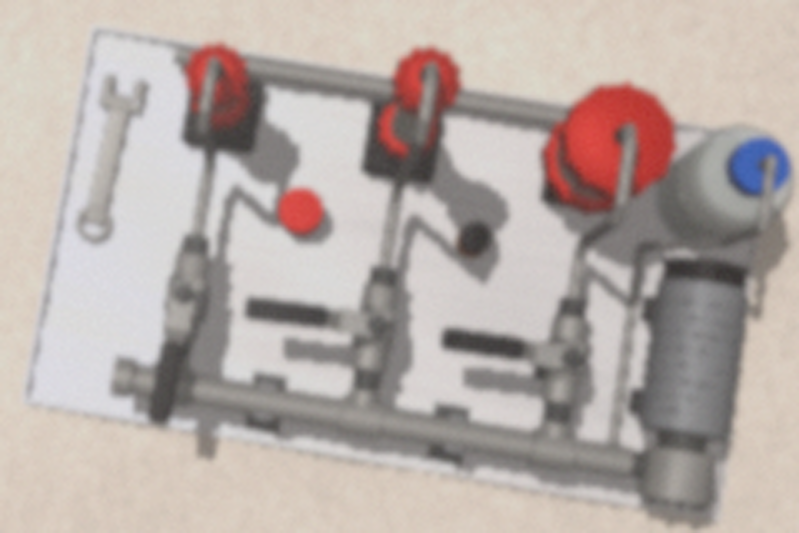

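The crop shows the tall sleeve running (248,306) to (329,318), and the wide one (443,340) to (524,348). The short sleeve runs (184,348) to (160,418). Stems are near (185,293), (376,322) and (570,354).

```bash
cat > h.py <<'E'
import numpy as np, cv2
from scipy.spatial.transform import Rotation as R
def cal(bot,n):
    c=bot.calibration(n); K=np.array([[c['fx'],0,c['cx']],[0,c['fy'],c['cy']],[0,0,1]])
    return K,c['dist_coeffs'],np.array(c['origin']),R.from_quat(c['orientation']).as_matrix()
def ray(C,px,z):
    K,d,o,M=C
    p=cv2.undistortPoints(np.array(px,float).reshape(-1,1,2),K,d)[:,0]
    v=np.c_[p,np.ones(len(p))]@M.T
    return o+v*((z-o[2])/v[:,2])[:,None]
def proj(C,P):
    K,d,o,M=C
    Q=(np.atleast_2d(P)-o)@M
    return cv2.projectPoints(Q,np.zeros(3),np.zeros(3),K,d)[0][:,0]
E
python3 - <<'E'
from h import *; from station import bot
from scipy.optimize import least_squares
C=cal(bot,"top")
cr=lambda p:np.array(p,float)/3.333+[245,170]
mids=cr([(288.5,312),(483.5,344),(172,383)])
corn=cr([(95,29),(27,404),(718,520)])
print("mids",ray(C,mids,.12).round(4)); print("sleeve ends",ray(C,cr([(248,306),(329,318),(443,340),(524,348),(184,348),(160,418)]),.12).round(4)); print("corners",ray(C,corn,.006).round(4))
# fit x,y,yaw + 3 angles
b=dict(t=0,w=-.16,s=.16)
ends=cr([(248,306),(329,318),(443,340),(524,348),(160,418)])
def model(q):
    x,y,a,*th=q; c,s=np.cos(a),np.sin(a); P=[]
    for k,t in zip('tws',th):
        for r in ((.108,.042) if k!='s' else (.108,)):
            l=np.array([-r*np.sin(t),b[k]+r*np.cos(t)]); P.append([x+c*l[0]-s*l[1],y+s*l[0]+c*l[1],.119])
    return np.array(P)
f=lambda q:(proj(C,model(q))-ends).ravel()
r=least_squares(lambda q:np.r_[f(q),10*(np.array(q[3:])-[.025,.025,1.545])],[.4,-.05,-.1,0.02,0.02,1.54])
print(r.x.round(4),f(r.x).round(2))
x,y,a=r.x[:3];c,s=np.cos(a),np.sin(a)
for n,l in dict(t=0,w=-.16,s=.16).items(): 
    P=np.array([x-s*l,y+c*l,.116]);print(n,P.round(4),((proj(C,P)-[245,170])*3.333).round(0))
E
```

```text
mids [[ 0.5528 -0.0083  0.12  ]
 [ 0.5238 -0.1638  0.12  ]
 [ 0.498   0.0861  0.12  ]]
sleeve ends [[ 0.5584  0.0241  0.12  ]
 [ 0.5473 -0.0407  0.12  ]
 [ 0.5277 -0.1315  0.12  ]
 [ 0.5199 -0.196   0.12  ]
 [ 0.5257  0.0761  0.12  ]
 [ 0.4704  0.096   0.12  ]]
corners [[ 0.8198  0.1586  0.006 ]
 [ 0.4868  0.2202  0.006 ]
 [ 0.3753 -0.3735  0.006 ]]
[ 0.5439 -0.082  -0.1981  0.0666  0.0502  1.568 ] [-0.33  0.15 -0.16 -0.76  0.15 -0.22  0.46  0.5  -0.11  0.31]
t [ 0.5439 -0.082   0.116 ] [[380. 321.]]
w [ 0.5124 -0.2389  0.116 ] [[577. 357.]]
s [0.5754 0.0749 0.116 ] [[185. 287.]]
```

Call:
apply_moves --commands '[[0, [287, -200, -40], 0.21], [0, [287, -200, -40], 0.21], [0, [287, -200, -40], 0.21], [0, [574, -399, -40], 0.42], [0, [574, -399, -40], 0.42], [0, [574, -399, -40], 0.42], [0, [574, -399, -40], 0.42], [0, [574, -399, -40], 0.42], [0, [574, -399, -40], 0.42], [0, [574, -399, -40], 0.42], [0, [574, -399, -40], 0.42], [0, [574, -399, -40], 0.42]]' --squeeze 5

```text
t: 1.1
position: [0.4583, -0.1645, 0.2635]
ee_rot: [0.996, -0.094, -0.0, -0.0]
contact_force: [0.2, -0.7, -0.2]
gripper_width: 0.0175
grip_force: 0.0
```

Call:
apply_moves --commands '[[0, [102, -170, 0], 0], [0, [102, -170, 0], 0], [0, [102, -170, 0], 0], [0, [102, -170, 0], 0], [0, [102, -170, 0], 0], [0, [102, -170, 0], 0], [0, [102, -170, 0], 0]]'

```text
t: 1.68
position: [0.5897, -0.0171, 0.2624]
ee_rot: [0.996, -0.092, -0.001, -0.0]
contact_force: [0.4, -0.3, 0.9]
gripper_width: 0.0005
grip_force: 0.0
```

Run:
```python
from h import *; from station import bot
o=bot.get_obs(); print(o['position'],o['ee_rot'],o['gripper_width'])
C=cal(bot,"wrist"); np.savez("w1.npz",K=C[0],d=C[1],o=C[2],M=C[3])
im=bot.snapshot("wrist")[:,:,::-1]; im=cv2.convertScaleAbs(im,alpha=1.6,beta=15)
cv2.imwrite("pics/w1.png",im); print(C[2],C[3])
```

```text
[ 0.58968886 -0.01705601  0.26238364] [ 9.95728519e-01 -9.23241004e-02 -9.88625052e-04 -2.08201923e-05] 0.00047596144029027945
[ 0.66877889 -0.03154197  0.41407384] [[-1.84684158e-01 -9.39625639e-01 -2.88089258e-01]
 [-9.82797740e-01  1.76751130e-01  5.35503463e-02]
 [ 6.02823571e-04  2.93023373e-01 -9.56105088e-01]]
```

View pics/w1.png

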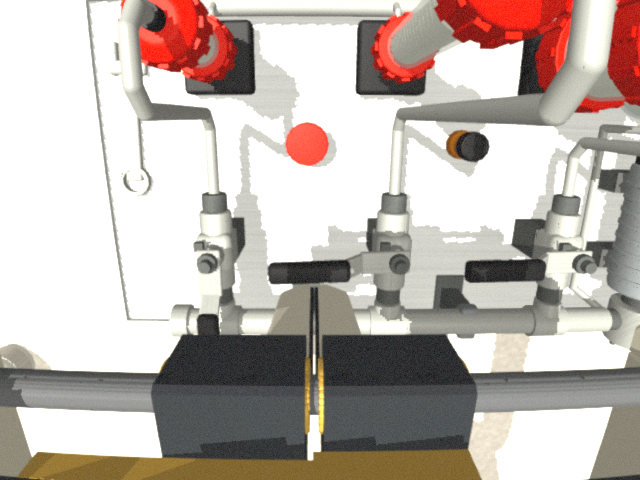

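The wrist view has the tall sleeve at (270,273) to (350,270) and the wide one at (466,271) to (545,270). The tall stem is at (400,264) and the short stem at (207,264), with the short sleeve starting at (208,315). The fingers are shut.

Run:
```python
from h import *
w=np.load("w1.npz"); C=(w['K'],w['d'],w['o'],w['M'])
a=ray(C,[(270,273),(350,270),(466,271),(545,270),(208,316)],.119)
n=["t out","t in","w out","w in","s in"]
for i,p in zip(n,a): print(i,p.round(4))
print("len",np.linalg.norm(a[0]-a[1]),np.linalg.norm(a[2]-a[3]))
for i in (0,2):
    u=(a[i]-a[i+1]); u/=np.linalg.norm(u); print("stem",a[i]-u*.108,"dir",np.arctan2(u[1],u[0])-np.pi/2)
print(ray(C,[(400,264),(207,264),(584,264)],.13).round(4))
```

```text
t out [0.5577 0.0247 0.119 ]
t in [ 0.5485 -0.0384  0.119 ]
w out [ 0.53   -0.1302  0.119 ]
w in [ 0.5182 -0.1953  0.119 ]
s in [0.5296 0.0839 0.119 ]
len 0.06375432807616513 0.06620640413978258
stem [ 0.54204471 -0.08220316  0.119     ] dir -0.1456013756363954
stem [ 0.51080357 -0.236475    0.119     ] dir -0.17907608968933109
[[ 0.5507 -0.0765  0.13  ]
 [ 0.5779  0.0685  0.13  ]
 [ 0.5227 -0.2213  0.13  ]]
```

Call:
apply_moves --commands '[[0, [0, 0, 40], 0], [0, [0, 0, 80], 0], [0, [0, 0, 110], 0], [0, [0, 0, 130], 0], [0, [0, 0, 145], 0], [0, [0, 0, 150], 0], [0, [0, 0, 150], 0], [0, [0, 0, 150], 0], [0, [0, 0, 150], 0]]'

```text
t: 2.48
position: [0.5902, -0.0194, 0.1151]
ee_rot: [0.996, -0.094, 0.001, 0.0]
contact_force: [1.2, -0.0, 0.5]
gripper_width: 0.0005
grip_force: 0.0
```

Call:
apply_moves --commands '[[0, [-9, -1, 0], 0], [0, [-18, -1.5, 0], 0], [0, [-22.3, -2.4, 0], -0.06], [0, [-26.7, -3, 0], -0.12], [0, [-31.2, -3.3, 0], -0.18], [0, [-35.6, -3.4, 0], -0.24], [0, [-40, -3.2, 0], -0.3], [0, [-44.4, -2.7, 0], -0.36], [0, [-48.8, -2, 0], -0.42], [0, [-53.1, -1, 0], -0.48], [0, [-57.4, 0.3, 0], -0.54], [0, [-61.5, 1.8, 0], -0.6]]'

```text
t: 3.48
position: [0.5299, -0.0082, 0.1147]
ee_rot: [0.979, 0.206, 0.003, 0.0]
contact_force: [5.9, 2.0, -2.3]
gripper_width: 0.0004
grip_force: 2.9
```

Call:
apply_moves --commands '[[0, [-4.4, -0.9, 0], -0.06], [0, [-8.7, -1.5, 0], -0.12], [0, [-13.2, -1.8, 0], -0.18], [0, [-17.6, -1.9, 0], -0.24], [0, [-22, -1.7, 0], -0.3], [0, [-26.4, -1.2, 0], -0.36], [0, [-30.8, -0.5, 0], -0.42], [0, [-35.1, 0.5, 0], -0.48], [0, [-39.4, 1.8, 0], -0.54], [0, [-43.5, 3.3, 0], -0.6], [0, [-47.6, 5, 0], -0.66], [0, [-51.6, 7, 0], -0.72]]'

```text
t: 4.48
position: [0.485, -0.0346, 0.1146]
ee_rot: [0.843, 0.538, 0.002, 0.001]
contact_force: [4.2, 4.9, -0.2]
gripper_width: 0.0008
grip_force: 3.3
```

Call:
apply_moves --commands '[[0, [-4.4, -0.9, 0], -0.06], [0, [-8.7, -1.5, 0], -0.12], [0, [-11.7, -1.7, 0], -0.16], [0, [-13.2, -1.8, 0], -0.18], [0, [-14.6, -1.8, 0], -0.2], [0, [-14.6, -1.8, 0], -0.2], [0, [-14.6, -1.8, 0], -0.2]]'

```text
t: 5.07
position: [0.4769, -0.0472, 0.1145]
ee_rot: [0.786, 0.618, 0.002, 0.001]
contact_force: [3.6, 4.5, -0.1]
gripper_width: 0.0006
grip_force: 2.2
```

Call:
apply_moves --commands '[[0, [-1, 0, 0], -0.02], [0, [-2, -0.2, 0], -0.03], [0, [-3, -0.3, 0], -0.04], [0, [-3, -0.3, 0], -0.04], [0, [-3, -0.3, 0], -0.04]]'

```text
t: 5.48
position: [0.4759, -0.0492, 0.1145]
ee_rot: [0.774, 0.633, 0.002, 0.0]
contact_force: [3.2, 6.7, 1.3]
gripper_width: 0.0005
grip_force: 3.8
```

Call:
apply_moves --commands '[[0, [-1, 0, 0], 0], [0, [-2, 0, 0], 0], [0, [-2, 0, 0], 0], [0, [-2, 0, 0], 0]]'

```text
t: 5.82
position: [0.4758, -0.0494, 0.1146]
ee_rot: [0.774, 0.633, 0.003, -0.001]
contact_force: [6.5, 14.7, 1.4]
gripper_width: 0.0007
grip_force: 7.7
```

Call:
apply_moves --commands '[[0, [10, 0, 0], 0], [0, [30, 0, 0], 0], [0, [55, 0, -20], 0], [0, [65, 0, -55], 0], [0, [70, 0, -90], 0], [0, [70, 0, -120], 0], [0, [70, 0, -120], 0], [0, [70, 0, -120], 0], [0, [70, 0, -120], 0]]'

```text
t: 6.57
position: [0.4879, 0.0158, 0.2332]
ee_rot: [0.774, 0.633, -0.0, -0.0]
contact_force: [0.0, 0.3, 0.7]
gripper_width: 0.0004
grip_force: 0.0
```

Run:
```python
from h import *; from station import bot
o=bot.get_obs(); print(o['position'],o['ee_rot'],o['contact_force'])
C=cal(bot,"wrist"); np.savez("w2.npz",K=C[0],d=C[1],o=C[2],M=C[3])
im=bot.snapshot("wrist")[:,:,::-1]; im=cv2.convertScaleAbs(im,alpha=1.3,beta=10)
cv2.imwrite("pics/w2.png",im); print(C[2])
```

```text
[0.48785508 0.01576021 0.23324038] [ 7.73750635e-01  6.33490254e-01 -2.29707298e-04 -3.17056422e-05] [0.04680847 0.28195857 0.66525756]
[0.50310203 0.09560573 0.3850368 ]
```

View pics/w2.png

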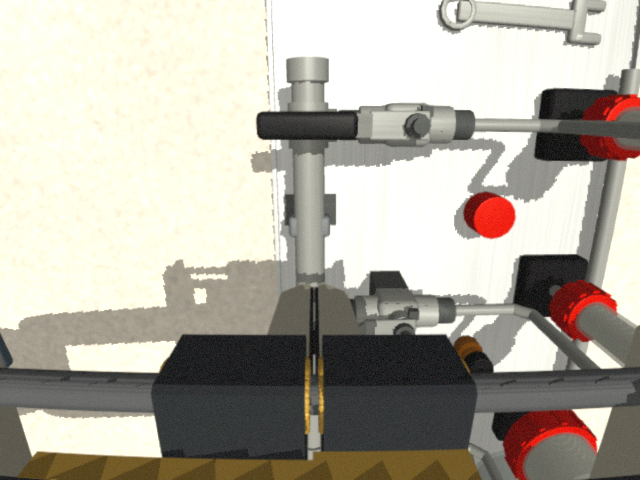

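The short sleeve runs (258,125) to (357,124), in line with its pipe, with its stem at (419,127). The fingers hide the tall lever from here.

Run:
```python
from h import *
w=np.load("w2.npz"); C=(w['K'],w['d'],w['o'],w['M'])
a=ray(C,[(258,125),(357,124)],.119)
print(a.round(4)); u=a[0]-a[1]; print(np.linalg.norm(u)); u/=np.linalg.norm(u); S=a.mean(0)-.075*u; print("stem",S.round(4),np.arctan2(u[1],u[0])-np.pi)
S2=np.array([.543-np.sin(-.193)*.16,-.082+np.cos(.193)*.16]); print(S2)
```

```text
[[0.4664 0.0986 0.119 ]
 [0.5293 0.0864 0.119 ]]
0.06400868701515798
stem [0.5715 0.0783 0.119 ] -0.19032852085208862
[0.57368865 0.07502932]
```

Call:
apply_moves --commands '[[0, [30, 0, 20], 0], [0, [40, 0, 60], 0], [0, [45, 0, 95], 0], [0, [45, 0, 112], 0], [0, [45, 0, 118], 0], [0, [45, 0, 118], 0], [0, [45, 0, 118], 0], [0, [45, 0, 118], 0]]'

```text
t: 7.28
position: [0.4986, 0.0592, 0.1167]
ee_rot: [0.774, 0.633, 0.001, 0.001]
contact_force: [-0.0, 0.3, 1.0]
gripper_width: 0.0008
grip_force: 0.0
```

Call:
apply_moves --commands '[[0, [7, -1, 1], 0], [0, [14, -2, 1], 0], [0, [18.4, -2.9, 1], 0.06], [0, [22.7, -3.5, 1], 0.12], [0, [27.2, -3.8, 1], 0.18], [0, [31.6, -3.9, 1], 0.24], [0, [36, -3.7, 1], 0.3], [0, [40.4, -3.2, 1], 0.36], [0, [44.8, -2.5, 1], 0.42], [0, [49.1, -1.5, 1], 0.48], [0, [53.4, -0.2, 1], 0.54], [0, [57.5, 1.3, 1], 0.6]]'

```text
t: 8.28
position: [0.5102, 0.1152, 0.1156]
ee_rot: [0.927, 0.375, -0.0, 0.001]
contact_force: [-3.8, -6.6, 3.8]
gripper_width: 0.0005
grip_force: 3.2
```

Call:
apply_moves --commands '[[0, [4.4, -0.9, 0], 0.06], [0, [8.7, -1.5, 0], 0.12], [0, [13.2, -1.8, 0], 0.18], [0, [17.6, -1.9, 0], 0.24], [0, [22, -1.7, 0], 0.3], [0, [26.4, -1.2, 0], 0.36], [0, [30.8, -0.5, 0], 0.42], [0, [35.1, 0.5, 0], 0.48], [0, [39.4, 1.8, 0], 0.54], [0, [43.5, 3.3, 0], 0.6], [0, [47.6, 5, 0], 0.66], [0, [51.6, 7, 0], 0.72]]'

```text
t: 9.28
position: [0.5506, 0.1468, 0.1152]
ee_rot: [1.0, 0.025, -0.001, 0.001]
contact_force: [-6.0, -3.3, 4.5]
gripper_width: 0.0004
grip_force: 3.1
```

Call:
apply_moves --commands '[[0, [4.4, -0.9, 0], 0.06], [0, [8.7, -1.5, 0], 0.12], [0, [11.7, -1.7, 0], 0.16], [0, [13.2, -1.8, 0], 0.18], [0, [14.6, -1.8, 0], 0.2], [0, [14.6, -1.8, 0], 0.2], [0, [14.6, -1.8, 0], 0.2]]'

```text
t: 9.87
position: [0.5653, 0.1497, 0.1151]
ee_rot: [0.997, -0.074, -0.001, 0.0]
contact_force: [-4.5, -1.2, 3.3]
gripper_width: 0.0004
grip_force: 2.4
```

Call:
apply_moves --commands '[[0, [1, 0, 0], 0.02], [0, [2, -0.2, 0], 0.03], [0, [3, -0.3, 0], 0.04], [0, [3, -0.3, 0], 0.04], [0, [3, -0.3, 0], 0.04]]'

```text
t: 10.28
position: [0.5675, 0.15, 0.1151]
ee_rot: [0.996, -0.094, -0.002, 0.0]
contact_force: [-7.9, -0.9, 5.5]
gripper_width: 0.0004
grip_force: 3.8
```

Call:
apply_moves --commands '[[0, [1, 0, 0], 0], [0, [2, 0, 0], 0], [0, [2, 0, 0], 0], [0, [2, 0, 0], 0]]'

```text
t: 10.62
position: [0.5675, 0.1499, 0.1151]
ee_rot: [0.996, -0.094, -0.004, 0.0]
contact_force: [-12.7, 0.7, 9.1]
gripper_width: 0.0008
grip_force: 6.5
```

Call:
apply_moves --commands '[[0, [-10, 0, 0], 0], [0, [-25, 0, 0], 0], [0, [-40, 0, -20], 0], [0, [-40, 0, -60], 0], [0, [-40, 0, -100], 0], [0, [-40, 30, -130], 0], [0, [-40, 65, -155], 0], [0, [-40, 100, -155], 0], [0, [-40, 130, -155], 0], [0, [-40, 130, -155], 0], [0, [-40, 130, -155], 0], [0, [-40, 130, -155], 0]]'

```text
t: 11.62
position: [0.5082, 0.029, 0.2699]
ee_rot: [0.996, -0.094, 0.001, -0.0]
contact_force: [-0.1, -0.2, -0.1]
gripper_width: 0.0005
grip_force: 0.0
```

Run:
```python
from h import *; from station import bot
o=bot.get_obs(); print(o['position'],o['contact_force'])
C=cal(bot,"wrist"); np.savez("w3.npz",K=C[0],d=C[1],o=C[2],M=C[3])
im=bot.snapshot("wrist")[:,:,::-1]; im=cv2.convertScaleAbs(im,alpha=1.3,beta=10)
cv2.imwrite("pics/w3.png",im)
```

```text
[0.50824733 0.02904755 0.26986688] [-0.14054527 -0.17090823 -0.07296926]
```

View pics/w3.png

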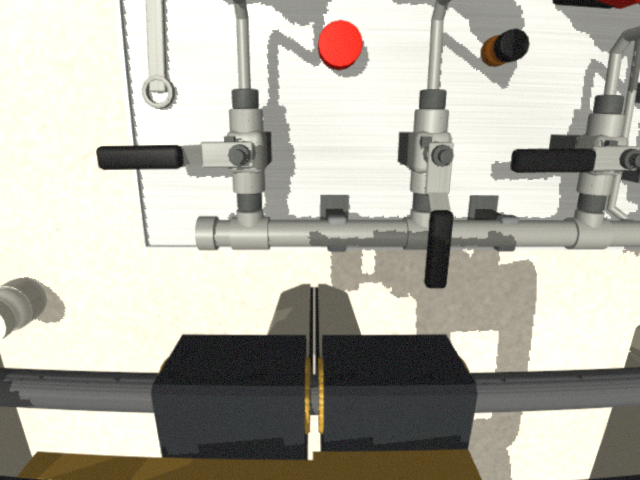

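Here the short lever lies across its pipe ((98,157) to (182,156)), and the tall one is in line ((439,213) to (437,286)). The wide lever is still across ((512,160) to (594,160)), and the vial, fitting and spanner have not moved.

Run:
```python
from h import *
w=np.load("w3.npz"); C=(w['K'],w['d'],w['o'],w['M'])
h=ray(C,[(215,232),(600,232)],.066); v=h[0]-h[1]; yaw=np.arctan2(v[1],v[0])-np.pi/2; print("yaw",yaw)
for n,a,b in (("short",(98,157),(182,156)),("tall",(437,286),(439,213)),("wide",(512,160),(594,160))):
    p=ray(C,[a,b],.119); u=p[0]-p[1]; print(n,np.arctan2(u[1],u[0])-np.pi/2-yaw)
```

```text
yaw -0.18890573648987297
short -0.0022504485112775363
tall 1.6361105877376303
wide 0.01736091745427859
```

```bash
python3 -c "
from station import bot
print(bot.sign_off())"
```

```text
the job is handed in; nothing more can be done
None
```

I opened the tall column's valve to its stop first, then shut the short column's valve to its stop, with pushes of at most about 16 N. In the last picture the wide valve was still shut, the loose things in view had not moved, and the arm was clear; the job was handed in after about 12 s of robot time.

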